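Nip a charcoal block in the capstan clamp

TASK

Lay the black charcoal block flat between the two cork-faced jaws of the green clamp, its long side running from jaw to jaw, and let go of it. Then wind the four-spoked capstan clockwise (seen from above) until the block is held with a squeeze of about 55 newtons: firm, but charcoal is brittle and cracks if squeezed too hard. Treat the capstan gently, never pushing it with more than 25 newtons, leave the jar where it is, and take your hand away.

Things in the scene. Friction and masses are not known exactly. Their poses are not given: they have to be found in the camera images.
- block_centre (a point): centre of the loose black charcoal block, a worn slab about 63 wide x 101 long x 36 mm high, 0.15 kg, with rounded, uneven sides; 18 mm above its underside. Its x axis runs along its width, y along its length, z up. Grasp it across its width, from above.
- clamp: green bench clamp, fixed. Origin on the worktop under the middle of the bed between the jaws; its x axis points from the stop jaw to the capstan (away from the robot), z up. The flat bed is 84 mm wide (y), its top 14 mm up; its sides are open. From x = 107 to 207 mm stands the gearbox, 80 mm wide, 62 mm high, with the capstan on top.
- slot_centre (a point): middle of the bed between the jaws, on the bed's top, 14 mm above the worktop, axes as the clamp's. The block is to lie here, its length along this x axis. The jaws are cork-faced plates 60 mm wide, 50 mm high over the worktop. Stop jaw's face at about x = -58 mm (-56 to -61, differs from job to job); moving jaw's face at x = +60 mm when the capstan reads 0.
- capstan (a joint): capstan angle, rad, growing clockwise from above, 0 to 6.8; starts at 0 to 1.2. A radian drives the moving jaw 5 mm to the stop. Friction 0.45 N m turning (when a slow push pauses, felt torque sags by 20-30 %); it stays where left. The jaw slides the block to the stop; then springs (20 N/mm) build the squeeze: each further rad adds about 90 N and 0.45 N m. The moment of contact varies: feel it.
- capstan_hub (a point): on the capstan's vertical axis at spoke height, 94 mm above the worktop, 155 mm from the clamp's origin along its x. Four level steel spokes 10 mm thick at right angles, one along this point's own x axis, end in black 20 mm balls 98 mm from the axis. Hub 40 mm across (60 at its foot, up to 67 mm over the worktop), 114 mm high over the worktop. Free gap of 27 mm below the spokes down to the gearbox.
- spoke_ball (a point): centre of the ball at the end of one of the four spokes (the one along the hub point's x axis), 98 mm from the axis; turns with the capstan.
- jar: bystander: amber jar with black lid, 48 mm across, 57 mm high, right of the clamp; leave alone

How it is judged:
On the way, in this order (a step that is already met when the one before it is completed fails the run):
1. the block lies on the bed between the jaws, along the clamp, let go (x of block_centre in the frame of clamp between -0.015 and 0.013 m and y of block_centre in the frame of clamp between -0.015 and 0.015 m and z of block_centre in the frame of clamp below 0.036 m and angle between the y axis of block_centre and the x axis of clamp, either way round below 0.2 rad and contact force between the fingers and block below 0.1 N), for 0.2 s.
2. the capstan has brought the jaw to bear on the block (contact force between jaw and block above 15 N), for 0.2 s.
At the end, for the whole second after the job is handed in: the block lies flat on the bed, within 15 mm of its middle sideways and 0.2 rad of the clamp's direction, at rest between both jaws, squeezed with 30 to 85 N (contact force between jaw and block between 30 and 85 N and contact force between stop_jaw and block above 25 N and y of block_centre in the frame of clamp between -0.015 and 0.015 m and z of block_centre in the frame of clamp between 0.028 and 0.037 m and angle between the y axis of block_centre and the x axis of clamp, either way round below 0.2 rad and angle between block_centre's own z axis and vertical below 0.1 rad and linear speed of block below 0.01 m/s); the robot touches nothing.
It fails at once if the block is cracked: squeezed by the jaw with more than 105 N (contact force between jaw and block above 105 N).
It fails at once if the capstan is pushed with more than 30 N (contact force between any of the fingers, the arm and capstan above 30 N).
It fails at once if the jar is moved more than 15 mm (distance of jar from where it was at the start of the episode above 0.015 m).
It also fails if it takes over 72 s, if anything falls off the work surface, if the arm or the gripper's body presses on something with over 40 N, if the wrist force passes 120 N, or if a joint passes its speed limit or range.

ROBOT

A 6-joint arm with a two-finger parallel gripper is mounted at the origin on a cart in front of the work surface, level with it; the furniture and walls round the work are solid. World frame = base frame: x ahead of the robot, y to its left, z up, the work surface at z = 0. Lengths are in m, angles in rad, forces in N, time in s.
With the tool pointing down it reaches from about 0.425 to 0.925 m from the base axis. Payload 12.5 kg.
Tool frame: the origin (TCP) lies at the centre of the arm's flange, where the gripper is bolted on; the fingertips stand 173 mm ahead of it and the grasp point (between the pads) lies 155 mm ahead of it; z points along the fingers, y is the line along which they close (so a half turn about z gives the same grasp; the last joint's range is limited). The gripper opens to 85 mm and grips with 20 to 120 N. Pads are 22 mm wide; open, the fingers measure 114 mm over their backs; the gripper's body (76 mm by 85 mm) begins 54 mm behind the grasp point. The pads swing forward as they close: fully open they stand 13 mm farther back than shut.
Start: joints at [0.997, 0.491, 1.559, -0, 1.092, -0.106], TCP at [0.282, 0.558, 0.405] pointing down, gripper open.
Joint ranges: [-3.1, 3.1], [-0.84, 2.19], [0.05, 2.79], [-1.13, 4.28], [0.06, 2.93], [-2.69, 2.69]. Speed limits (rad/s): [2.22, 2.22, 2.79, 3.14, 3.14, 3.14].

INTERFACE

Orientations are given as a rotation vector (axis times angle).
In Python, from rig import status, cams, env gives the robot as it stands.
- The arm moves only by the shell command python3 -m handwheel 'ROWS' [FORCE]. ROWS is JSON, a list of rows, each a list of 3 entries, a list of its own where there are three numbers: the turn, a rotation vector about the tool's x, y, z in rad, then the shift along the tool's x, y, z in m, then the opening, from 0 (shut) to 1 (fully open). In form: [[[ax, ay, az], [dx, dy, dz], gripper], ...]. A call has 1 to 20 rows; each row shifts and turns the commanded pose from where the row before left it, along the tool's axes as they then stand; what a row does not reach is not made up. A row lasts 1/8 s, in which the tool goes at most 62.5 mm and 10.7 degrees, less where a joint would pass 70% of its speed; a pose out of reach is approached as far as the arm can. A call is refused whole if a number of a shift passes 0.0625 or a number of a turn 0.188, either way. A call with a gripper value outside its range is refused whole. The fingers move at their own pace and stop on an object; FORCE is the grip in N (left out, the last holds). Time passes only in rows, so rows that do not move let the fingers close. It gives the time, the measured TCP pose, the force, the opening and the grip force at its end, in the units of the state.
- status.observe(): the state, without advancing time (a new reading comes with each control period).
- cams.camera(name): name is "side" or "top" or "wrist"; returns a dict with "frame" (420x560x3 uint8, red, green, blue), "z_map" (420x560 float32, m along the optical axis (not along the pixel's ray), 0 where there is no reading), "fx", "fy", "cx", "cy" (pixels), "cam_to_world" (4x4, takes a point from camera to world coordinates); the wrist camera has in their place "T_tool_cam" (4x4, takes a point from camera to tool coordinates, whose origin is the TCP and whose axes are the flange's). Camera axes: x right, y up, looking along -z (the intrinsics and any distortion apply to the point x, -y, -z); pixel columns grow to the right and rows downward; lengths in m; the calibration is good to about 2 mm. A picture is of the moment at which its call begins: read the wrist's pose just before it.
- env.hand_in(): hands the job in; it is judged then, once.
The state is a dict: "time_s": time; "joint_positions": joint angles; "qd": joint speeds; "effort": joint torques, N m; "ee_pos": TCP position; "tool_rot": TCP orientation; "force": force on the tool from outside, world axes, zero at the start; "ft_torque": the same for the moment, N m; "finger_gap": opening from 0.0 (shut) to 1.0 (fully open); "grasp_force": force on a finger pad.
Only numpy, scipy, OpenCV 4.12 (cv2) and the standard library are available. Lean on these libraries where they do the work, as an engineer would, in place of code of your own. Each camera call takes 0.05 s, during which the arm holds its last target. There are 200 camera calls.

## Working session

There is one attempt and no reset: what is moved stays moved. The work goes in short steps, Python scripts to look and compute and a shell command to move; the robot and the scene stay as the last step left them, time stands still between calls to the robot, and variables do not carry over. Pictures are saved under pics/ and viewed, at most 13 in all, crops included, and the job is handed in when it is done.

```bash
ls; mkdir -p pics
cat > h.py <<'E'
import numpy as np, cv2
from rig import status, cams, env
from scipy.spatial.transform import Rotation as R
def cloud(name):
    s=status.observe(); c=cams.camera(name); z=c["z_map"]; v,u=np.mgrid[:z.shape[0],:z.shape[1]]
    p=np.stack([(u-c["cx"])/c["fx"]*z,-(v-c["cy"])/c["fy"]*z,-z],-1)
    if "cam_to_world" in c: T=c["cam_to_world"]
    else:
        W=np.eye(4);W[:3,:3]=R.from_rotvec(s["tool_rot"]).as_matrix();W[:3,3]=s["ee_pos"];T=W@c["T_tool_cam"]
    T=np.array(T)
    return c["frame"],p@T[:3,:3].T+T[:3,3],z>0,c
def save(n,f): cv2.imwrite(n,f[...,::-1])
E
python3 - <<'E'
from h import *
s=status.observe();print(s)
for n in("top","side"):
    f,P,ok,c=cloud(n);save(f"pics/{n}0.png",f);np.savez(f"{n}0.npz",f=f,P=P,ok=ok);print(n,{k:v for k,v in c.items() if k not in("frame","z_map")})
E
```

```text
pics
{'time_s': 0.0, 'joint_positions': array([ 9.97395744e-01,  4.91552344e-01,  1.55948456e+00,  3.60736851e-06,
        1.09168729e+00, -1.05607297e-01]), 'qd': array([ 0.00081646, -0.00021203, -0.0004858 ,  0.00034319,  0.00117577,
       -0.00059824]), 'effort': array([ 9.14660886e-04, -6.18453670e+01, -2.61588264e+01,  5.75182935e-05,
        4.12754773e-03,  4.97421308e-05]), 'ee_pos': array([0.28178298, 0.55782433, 0.40412002]), 'tool_rot': array([-7.28040747e-01, -3.05567861e+00,  1.67408463e-03]), 'force': array([-0.11085899,  0.21283938, -0.15526144]), 'ft_torque': array([-0.0213442 ,  0.05561655,  0.02882444]), 'grasp_force': 0.0, 'finger_gap': 0.9988798475458784}
top {'fx': 496.1287558887542, 'fy': 496.1287558887542, 'cx': 272.49767705069695, 'cy': 214.22281882367477, 'cam_to_world': array([[-0.01780772,  0.98952534, -0.14325672,  0.38697067],
       [-0.99977484, -0.01927639, -0.0088705 ,  0.08315306],
       [-0.01153905,  0.1430665 ,  0.98964581,  1.1245052 ],
       [ 0.        ,  0.        ,  0.        ,  1.        ]])}
side {'fx': 539.7230451462902, 'fy': 539.7230451462902, 'cx': 285.3140560103607, 'cy': 217.94230094707675, 'cam_to_world': array([[ 9.98283435e-01, -2.44429246e-02,  5.32233632e-02,
         6.02052255e-01],
       [ 5.85677221e-02,  4.17712447e-01, -9.06689657e-01,
        -8.83454395e-01],
       [-6.99144406e-05,  9.08250436e-01,  4.18426983e-01,
         5.24978642e-01],
       [ 0.00000000e+00,  0.00000000e+00,  0.00000000e+00,
         1.00000000e+00]])}
```

View pics/top0.png

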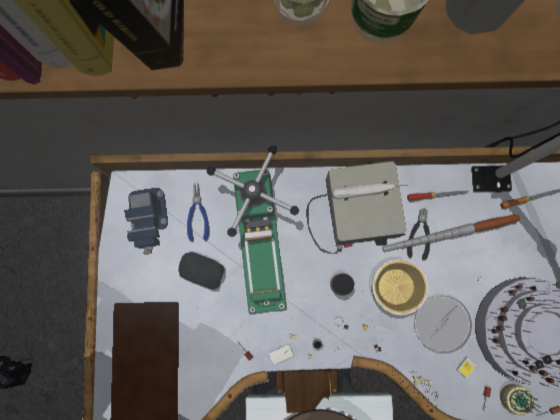

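View pics/side0.png

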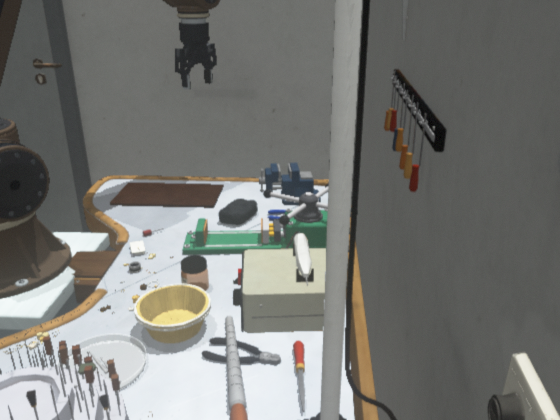

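The top view shows the block at about (202,270), the clamp bed from (267,305) to (258,235), the hub at (252,189), balls at (273,150), (211,171), (232,232) and (295,210), and the jar at (343,285). The side view agrees. Next I'll turn these pixels into world positions.

Run:
```python
from h import *
d=np.load("top0.npz");f,P,ok=d["f"].astype(int),d["P"],d["ok"]
V,U=np.mgrid[:420,:560]
def box(u0,u1,v0,v1): return (U>=u0)&(U<=u1)&(V>=v0)&(V<=v1)&ok
tb=P[box(300,320,250,280)];print("table z",np.median(tb[:,2]),"2nd",np.median(P[box(160,175,280,295)][:,2]))
X,Y,Z=P[...,0],P[...,1],P[...,2]
m=box(170,235,245,297)&(Z>0.025);q=P[m]
r=cv2.minAreaRect((q[:,:2]*1000).astype(np.float32));print("block",r,np.percentile(q[:,2],[5,50,95]),len(q))
mc=q[:,:2].mean(0);w,v=np.linalg.eigh(np.cov(q[:,:2].T));print(mc,np.degrees(np.arctan2(v[1,1],v[0,1])))
g=(f[...,1]>f[...,0]+25)&(f[...,1]>f[...,2]+10)&box(225,300,165,320)
b=P[g&(Z<0.03)&(Z>0.004)];r=cv2.minAreaRect((b[:,:2]*1000).astype(np.float32));print("bed",r,cv2.boxPoints(r),np.median(b[:,2]))
# hub top & balls
m=box(235,270,172,207)&(Z>0.105);print("hub",np.median(P[m],0),m.sum())
for (u,v) in [(273,150),(211,171),(232,232),(295,210)]:
    m=box(u-7,u+7,v-7,v+7)&(Z>0.085)&(Z<.12);q=P[m];print("ball",u,v,q.mean(0),q[:,2].max(),len(q))
m=box(325,360,265,300)&(Z>0.045);print("jar",P[m].mean(0))
# jaws: z 0.04..0.056
m=box(235,290,215,320)&(Z>0.035)&(Z<0.06);q=P[m]
n,l=cv2.connectedComponents(m.astype(np.uint8))
for i in range(1,n):
    k=P[l==i]
    if len(k)>15: print("jaw?",len(k),cv2.minAreaRect((k[:,:2]*1000).astype(np.float32)),k[:,2].max())
save("pics/c0.png",cv2.resize(d["f"][140:320,160:360],None,fx=3.3,fy=3.3,interpolation=cv2.INTER_CUBIC))
```

```text
table z 0.0006774002382468058 2nd 0.0007280498399315771
block ((425.10955810546875, 253.8263702392578), (97.67388153076172, 61.93029022216797), 68.3938217163086) [0.02743709 0.03297415 0.03743271] 1151
[0.42428215 0.2531015 ] 65.85127375330327
bed ((435.2764892578125, 119.00935363769531), (206.14300537109375, 82.0985107421875), 5.78291654586792) [[328.59344  149.46425 ]
 [336.86566   67.783554]
 [541.95953   88.55446 ]
 [533.6873   170.23515 ]] 0.014838646074057382
hub [0.58629188 0.13404483 0.10975187] 245
ball 273 150 [0.67085205 0.09185131 0.10065947] 0.10606262514260845 87
ball 211 171 [0.62921187 0.2186411  0.10043913] 0.10697285186476235 86
ball 232 232 [0.5020155  0.17687762 0.10059379] 0.10657623023275575 91
ball 295 210 [0.5440413  0.04892184 0.10088985] 0.10656271285768781 81
jar [ 0.38848646 -0.05397203  0.05751221]
jaw? 545 ((516.3624877929688, 128.01470947265625), (53.62932205200195, 60.82952880859375), 5.313784599304199) 0.05988113872472467
jaw? 259 ((367.73468017578125, 112.260986328125), (18.92445945739746, 63.94214630126953), 6.017099857330322) 0.05478609779402066
```

View pics/c0.png

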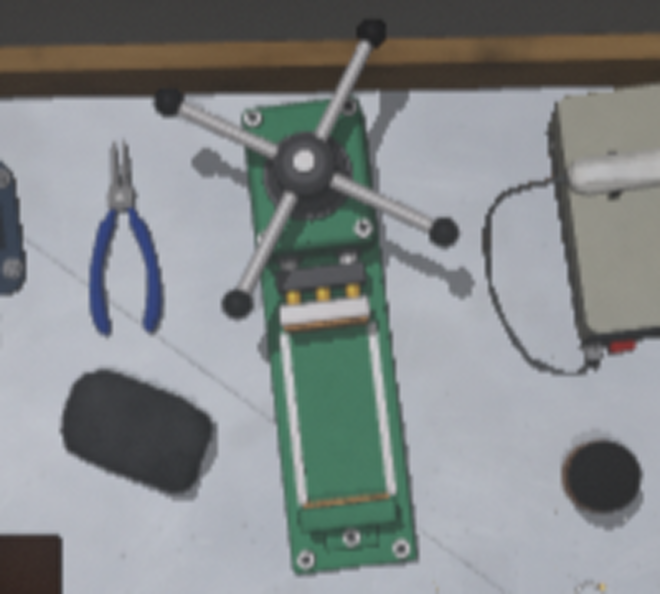

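```bash
python3 - <<'E'
from h import *
print(cams.camera("wrist")["T_tool_cam"])
d=np.load("top0.npz");P=d["P"]
print("shelf",P[85,150],P[60,250],P[88,400],"back edge",P[157,240])
E
python3 -m handwheel '[[[0,0,0],[-0.033,-0.026,0],1],[[0,0,0],[-0.033,-0.026,0],1],[[0,0,0],[-0.033,-0.026,0],1],[[0,0,0],[-0.033,-0.026,0],1],[[0,0,0],[-0.033,-0.026,0],1],[[0,0,0],[-0.033,-0.026,0],1],[[0,0,0],[-0.033,-0.026,0],1],[[0,0,0],[-0.033,-0.026,0],1],[[0,0,-0.182],[0,0,0.01],1],[[0,0,-0.182],[0,0,0.01],1],[[0,0,-0.182],[0,0,0.01],1],[[0,0,-0.182],[0,0,0.01],1],[[0,0,-0.182],[0,0,0.01],1],[[0,0,-0.182],[0,0,0.01],1],[[0,0,-0.182],[0,0,0.01],1],[[0,0,-0.182],[0,0,0.01],1],[[0,0,-0.182],[0,0,0.01],1],[[0,0,0],[0,0,0],1]]' 40
cat > st.py <<'E'
from h import *
import sys
s=status.observe();M=R.from_rotvec(s["tool_rot"]).as_matrix()
yaw=np.degrees(np.arctan2(M[1,1],M[0,1]))
print("t",round(s["time_s"],2),"pos",s["ee_pos"].round(4),"yawY",round(yaw,2),"tilt",np.degrees(np.arccos(-M[2,2])).round(2),"F",s["force"].round(2),"T",s["ft_torque"].round(3),"gap",round(s["finger_gap"],3),"grip",s["grasp_force"],"q6",s["joint_positions"][5].round(2))
if len(sys.argv)>1:
    t=np.array([float(a) for a in sys.argv[1:4]])
    print("to go tool xyz",(M.T@(t-s["ee_pos"])).round(4), "az" ,np.radians(-(((float(sys.argv[4])-yaw)+90)%180-90)).round(3))
E
python3 st.py .425 .2535 .171 157
```

```text
[[ 2.05784541e-04  9.64295238e-01  2.64829477e-01  6.58348668e-02]
 [ 9.99999544e-01 -4.45436735e-04  8.44876024e-04  6.32281025e-05]
 [ 9.32674704e-04  2.64829182e-01 -9.64294890e-01  3.03532182e-02]
 [ 0.00000000e+00  0.00000000e+00  0.00000000e+00  1.00000000e+00]]
shelf [0.61345461 0.22321602 0.59401523] [0.64099162 0.11026972 0.59321931] [ 0.60906706 -0.06074899  0.58056382] back edge [0.66674292 0.16120786 0.07231585]
time_s: 2.4
ee_pos: [0.4236, 0.2531, 0.3142]
tool_rot: [1.733, -2.619, -0.0]
force: [0.2, -0.3, -0.8]
finger_gap: 1.003
grasp_force: 0.0
t 2.4 pos [0.4236 0.2531 0.3142] yawY 156.98 tilt 0.08 F [ 0.24 -0.3  -0.84] T [-0.009  0.044 -0.009] gap 1.003 grip 0.0 q6 -2.34
to go tool xyz [-0.001  -0.0013  0.1432] az -0.0
```

Run:
```python
from h import *
f,P,ok,c=cloud("wrist");save("pics/w1.png",f)
X,Y,Z=P[...,0],P[...,1],P[...,2]
print("table",np.median(Z[ok&(abs(Z)<.01)]))
m=ok&(Z>.012)&(Z<.05)&(np.hypot(X-.425,Y-.2535)<.075);q=P[m]
for lo in(.012,.02,.028):
    k=q[q[:,2]>lo];print(lo,len(k),cv2.minAreaRect((k[:,:2]*1000).astype(np.float32)),k[:,2].max())
```

```text
table 0.0005776566109358949
0.012 8891 ((429.2935485839844, 248.13442993164062), (103.34346771240234, 97.3458480834961), 40.34169006347656) 0.03782623298836135
0.02 8837 ((426.7692565917969, 253.328125), (98.68437194824219, 62.95823669433594), 68.4554443359375) 0.03782623298836135
0.028 8224 ((427.1224365234375, 252.9408416748047), (96.91275787353516, 60.758731842041016), 68.57534790039062) 0.03782623298836135
```

View pics/w1.png

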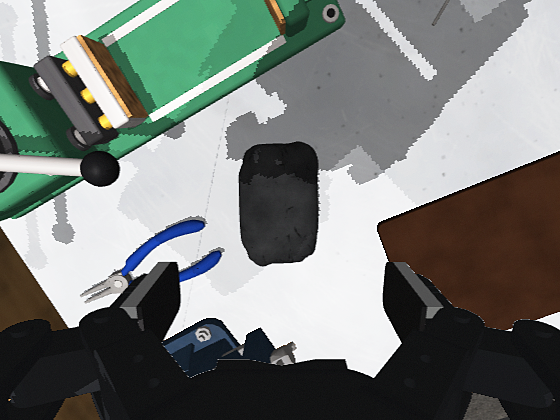

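The wrist view shows the block upright at (279,203). The pliers' handle ends are at (200,225) and (215,255), close to where the left finger will come down. I'll grip 6 mm towards the far end with the fingers slightly narrowed.

```bash
python3 st.py .4246 .2477 .171 158.3; python3 -m handwheel '[[[0,0,-0.023],[0.004,-0.004,0.02],0.9],[[0,0,0],[0,0,0.025],0.9],[[0,0,0],[0,0,0.025],0.9],[[0,0,0],[0,0,0.02],0.9],[[0,0,0],[0,0,0],0.9]]'; python3 st.py .4246 .2477 .171 158.3
```

```text
t 2.45 pos [0.4237 0.2532 0.3146] yawY 156.81 tilt 0.04 F [ 1.11 -0.21  0.74] T [-0.072 -0.05   0.01 ] gap 1.0 grip 0.0 q6 -2.33
to go tool xyz [ 0.0046 -0.0031  0.1436] az -0.026
time_s: 3.08
ee_pos: [0.4258, 0.2479, 0.2241]
tool_rot: [1.76, -2.6, -0.001]
force: [0.3, -0.2, 0.2]
finger_gap: 0.904
grasp_force: 0.0
t 3.08 pos [0.4258 0.2479 0.2241] yawY 158.17 tilt 0.1 F [ 0.29 -0.16  0.23] T [-0.014  0.034 -0.011] gap 0.904 grip 0.0 q6 -2.37
to go tool xyz [0.0006 0.0009 0.0532] az -0.002
```

```bash
python3 -m handwheel '[[[0,0,0],[0.0005,0.001,0.015],0.9],[[0,0,0],[0,0,0.015],0.9],[[0,0,0],[0,0,0.012],0.9],[[0,0,0],[0,0,0.011],0.9],[[0,0,0],[0,0,0],0.9]]'; python3 st.py .4246 .2477 .171 158.3;  python3 -m handwheel '[[[0,0,0],[0,0,0],0.5],[[0,0,0],[0,0,0],0.5],[[0,0,0],[0,0,0],0.5],[[0,0,0],[0,0,0],0.5],[[0,0,0],[0,0,0],0.5]]' 30; python3 st.py
```

```text
time_s: 3.7
ee_pos: [0.4246, 0.2478, 0.171]
tool_rot: [1.764, -2.598, -0.0]
force: [-0.2, 0.2, 0.6]
finger_gap: 0.903
grasp_force: 0.0
t 3.7 pos [0.4246 0.2478 0.171 ] yawY 158.35 tilt 0.07 F [-0.16  0.17  0.55] T [-0.029 -0.019  0.006] gap 0.903 grip 0.0 q6 -2.37
to go tool xyz [ 0.0001 -0.      0.    ] az 0.001
time_s: 4.32
ee_pos: [0.4247, 0.2478, 0.1721]
tool_rot: [-1.765, 2.598, -0.0]
force: [-0.4, -1.1, 5.5]
finger_gap: 0.717
grasp_force: 33.2
t 4.33 pos [0.4247 0.2478 0.1721] yawY 158.36 tilt 0.04 F [-0.4  -1.06  5.49] T [-0.219  0.116  0.04 ] gap 0.717 grip 33.15202893689275 q6 -2.37
```

```bash
python3 -m handwheel '[[[0,0,0],[0,0,-0.008],0.5],[[0,0,0],[0,0,-0.02],0.5],[[0,0,0],[0,0,-0.025],0.5],[[0,0,0],[0,0,-0.03],0.5],[[0,0,0],[0,0,-0.022],0.5],[[0,0,0.15],[0,0,0],0.5],[[0,0,0.16],[0,0,0],0.5],[[0,0,0.16],[0,0,0],0.5],[[0,0,0.16],[0,0,0],0.5],[[0,0,0.16],[0,0,0],0.5],[[0,0,0.16],[0,0,0],0.5],[[0,0,0.142],[0,0,0],0.5],[[0,0,0],[0,0,0],0.5]]' 40; python3 st.py .4263 .1178 .25 95.8
python3 - <<'E'
from h import *
s=status.observe();M=R.from_rotvec(s["tool_rot"]).as_matrix()
f,P,ok,c=cloud("wrist");save("pics/w2.png",f)
q=(P[ok]-s["ee_pos"])@M
k=q[(q[:,2]<.16)&(q[:,2]>.125)&(abs(q[:,1])<.027)&(abs(q[:,0])<.08)]
print(np.percentile(k,[1,50,99],0))
k=q[(q[:,2]<.19)&(abs(q[:,1])<.028)&(abs(q[:,0])<.08)&(q[:,2]>.125)];print(k[:,0].min(),k[:,0].max(),cv2.fitEllipse((k[:,:2]*1000).astype(np.float32)))
E
```

```text
time_s: 5.95
ee_pos: [0.4245, 0.2478, 0.277]
tool_rot: [-0.16, 3.137, 0.0]
force: [-0.6, -0.1, -1.3]
finger_gap: 0.709
grasp_force: 44.1
t 5.95 pos [0.4245 0.2478 0.277 ] yawY 95.86 tilt 0.01 F [-0.59 -0.09 -1.3 ] T [0.03  0.033 0.02 ] gap 0.709 grip 44.12521071732044 q6 -1.28
to go tool xyz [ 0.0115 -0.1295  0.027 ] az 0.001
[[-0.02129149 -0.02627604  0.13549364]
 [ 0.01328559  0.0003877   0.139401  ]
 [ 0.04177267  0.02633653  0.15406378]]
-0.02941549154823156 0.042790845149090324 ((10.580011367797852, 0.5483298301696777), (52.76654052734375, 61.21788787841797), 94.67681121826172)
```

View pics/w2.png

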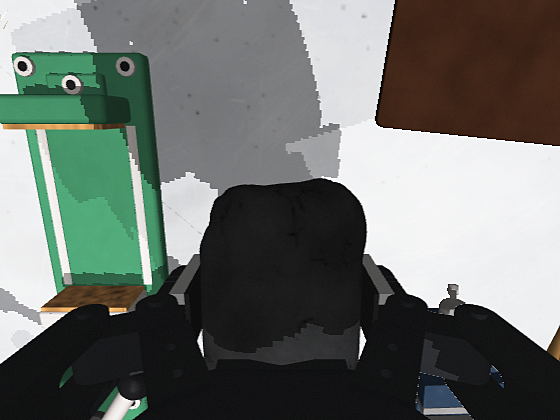

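The block is held square in the hand: its front edge at (290,182) is level and centred. Next I'll carry it over the bed.

```bash
python3 -m handwheel '[[[0,0,0],[0.0025,-0.0215,0],0.5],[[0,0,0],[0.002,-0.0215,0],0.5],[[0,0,0],[0.002,-0.0215,0],0.5],[[0,0,0],[0.002,-0.0215,0],0.5],[[0,0,0],[0.002,-0.0215,0],0.5],[[0,0,0],[0.002,-0.022,0],0.5],[[0,0,0],[0,0,0],0.5],[[0,0,0],[0,0,0],0.5]]'; python3 st.py .4253 .1177 .19 95.8
python3 - <<'E'
from h import *
f,P,ok,c=cloud("wrist");save("pics/w3.png",f)
f=f.astype(int);Z=P[...,2]
g=(f[...,1]>f[...,0]+25)&(f[...,1]>f[...,2]+10)&ok&(Z>.008)&(Z<.02)
b=P[g];print("bed",cv2.minAreaRect((b[:,:2]*1000).astype(np.float32)))
j=P[ok&(Z>.04)&(Z<.056)&(P[...,0]<.39)&(P[...,0]>.33)&(abs(P[...,1]-.112)<.045)];print("stop",cv2.minAreaRect((j[:,:2]*1000).astype(np.float32)))
E
```

```text
time_s: 7.0
ee_pos: [0.4254, 0.1181, 0.2768]
tool_rot: [-0.161, 3.137, 0.0]
force: [0.1, 0.1, -0.8]
finger_gap: 0.713
grasp_force: 44.1
t 7.0 pos [0.4254 0.1181 0.2768] yawY 95.87 tilt 0.02 F [ 0.1   0.1  -0.84] T [-0.037  0.003  0.032] gap 0.713 grip 44.12059888243675 q6 -1.55
to go tool xyz [ 0.0001 -0.0004  0.0868] az 0.001
bed ((372.84808349609375, 110.96519470214844), (79.7604751586914, 83.33340454101562), 5.643912315368652)
stop ((369.7581787109375, 110.966552734375), (19.06128692626953, 63.85488510131836), 5.880051136016846)
```

View pics/w3.png

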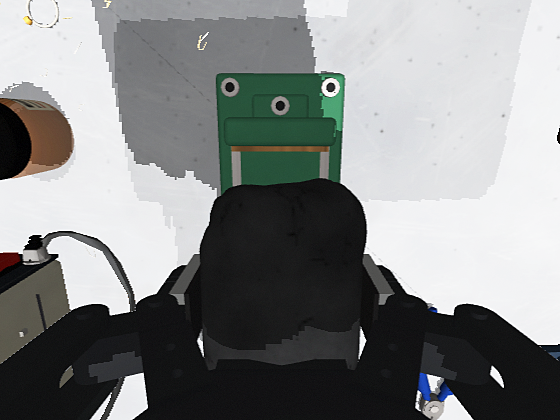

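The view shows the block over the bed, centred at column 283 against 280 for the bed. Its front edge clears the stop face at row 148. Lowering it now.

```bash
python3 -m handwheel '[[[0,0,0],[-0.001,-0.001,0.02],0.5],[[0,0,0],[0,0,0.025],0.5],[[0,0,0],[0,0,0.02],0.5],[[0,0,0],[0,0,0.01],0.5],[[0,0,0],[0,0,0.006],0.5],[[0,0,0],[0,0,0.004],0.5],[[0,0,0],[0,0,0],0.5]]'; python3 st.py .4253 .1177 .19 95.8
```

```text
time_s: 7.92
ee_pos: [0.4265, 0.1169, 0.1919]
tool_rot: [-0.159, 3.137, 0.0]
force: [-0.8, 0.2, -1.0]
finger_gap: 0.713
grasp_force: 44.1
t 7.92 pos [0.4265 0.1169 0.1919] yawY 95.8 tilt 0.02 F [-0.77  0.19 -0.95] T [-0.033  0.033  0.007] gap 0.713 grip 44.10854995250702 q6 -1.55
to go tool xyz [0.0011 0.0009 0.0019] az 0.0
```

```bash
python3 -m handwheel '[[[0,0,0],[0,0,0.002],0.5],[[0,0,0],[0,0,0.0015],0.5],[[0,0,0],[0,0,0.0015],0.5],[[0,0,0],[0,0,0],0.5]]'; python3 st.py
```

```text
time_s: 8.43
ee_pos: [0.4264, 0.1168, 0.1866]
tool_rot: [0.159, -3.138, -0.0]
force: [0.3, -0.1, -1.9]
finger_gap: 0.711
grasp_force: 44.1
t 8.43 pos [0.4264 0.1168 0.1866] yawY 95.8 tilt 0.0 F [ 0.26 -0.14 -1.94] T [-0.02  -0.009 -0.014] gap 0.711 grip 44.12049114704132 q6 -1.55
```

```bash
python3 -m handwheel '[[[0,0,0],[0,0,0.001],0.5],[[0,0,0],[0,0,0],0.5],[[0,0,0],[0,0,0],0.85],[[0,0,0],[0,0,0],0.85],[[0,0,0],[0,0,0],0.85],[[0,0,0],[0,0,0],0.9],[[0,0,0],[0,0,-0.01],0.9],[[0,0,0],[0,0,-0.02],0.9],[[0,0,0],[0,0,-0.03],0.9],[[0,0,0],[0,0,-0.03],0.9],[[0,0,0],[0,0,-0.02],0.9],[[0,0,0],[0,0,0],0]]'; python3 st.py
python3 - <<'E'
from h import *
f,P,ok,c=cloud("wrist");save("pics/w4.png",f)
f=f.astype(int);X,Y,Z=np.moveaxis(P,-1,0)
e=np.array([np.cos(.1),np.sin(.1)]);n=np.array([-e[1],e[0]])
d=P[...,:2]-[.4323,.1184];cx=d@e;cy=d@n
m=ok&(Z>.035)&(f.max(2)<75)&(abs(cx)<.065)&(abs(cy)<.05)&(Z<.065);q=np.c_[cx[m],cy[m],Z[m]]
print(len(q),cv2.minAreaRect((q[:,:2]*1000).astype(np.float32)),np.percentile(q[:,2],[5,50,95]))
f,P,ok,c=cloud("top");save("pics/t4.png",cv2.resize(f[140:320,160:360],None,fx=3.3,fy=3.3))
E
```

```text
time_s: 9.93
ee_pos: [0.4263, 0.1169, 0.2972]
tool_rot: [-0.159, 3.134, 0.0]
force: [0.0, -0.1, -0.5]
finger_gap: 0.71
grasp_force: 0.0
t 9.93 pos [0.4263 0.1169 0.2972] yawY 95.8 tilt 0.19 F [ 0.02 -0.12 -0.52] T [-0.015 -0.005 -0.017] gap 0.71 grip 0.0 q6 -1.55
11518 ((-1.0564498901367188, -2.5711593627929688), (63.89976119995117, 129.08554077148438), 88.751708984375) [0.04139589 0.0468915  0.05004669]
```

View pics/w4.png

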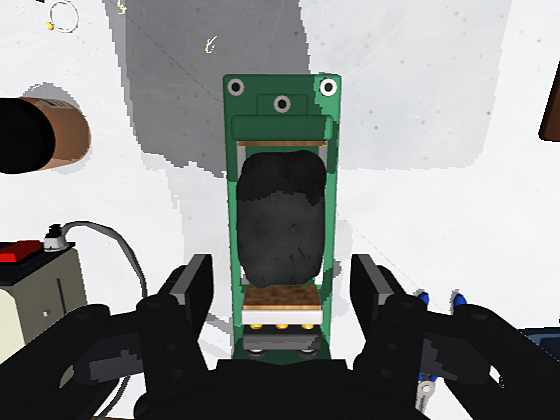

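The block lies square on the bed at rows 151–287, between the cork faces at rows 145 and 290, and it is released. Next I'll bring the shut fingers behind the near-right spoke.

```bash
python3 -m handwheel '[[[0,0,0.142],[0,0,-0.015],0],[[0,0,0.142],[0,0,-0.015],0],[[0,0,0.142],[0,0,0],0],[[0,0,0.143],[0,0,0],0],[[0,0,0],[-0.0275,0.0033,0],0],[[0,0,0],[-0.0275,0.0033,0],0],[[0,0,0],[-0.0275,0.0033,0],0],[[0,0,0],[-0.0275,0.0033,0],0],[[0,0,0],[-0.0275,0.0033,0],0],[[0,0,0],[-0.0275,0.0033,0],0],[[0,0,0],[0,0,0],0],[[0,0,0],[0,0,0],0]]' 60
cat >> st.py <<'E'
hub=np.array([.5865,.1341]);r=s["ee_pos"][:2]-hub;F=s["force"]
print("hub in tool",(M[:2,:2].T@(-r)*1000).round(1),"theta",np.degrees(np.arctan2(r[1],r[0])).round(1),"Ftool",(M.T@F).round(2),"torque cw on capstan",round(r[0]*F[1]-r[1]*F[0]+s["ft_torque"][2],3),"w/o ft",round(r[0]*F[1]-r[1]*F[0],3))
E
python3 st.py .5826 .0599 .253 63.2
python3 - <<'E'
from h import *
f,P,ok,c=cloud("wrist");save("pics/w5.png",f)
E
```

```text
time_s: 11.52
ee_pos: [0.582, 0.0602, 0.3247]
tool_rot: [-0.728, -3.054, 0.001]
force: [-0.7, 0.2, 0.4]
finger_gap: -0.002
grasp_force: 0.0
t 11.53 pos [0.582  0.0602 0.3247] yawY 63.19 tilt 0.13 F [-0.71  0.2   0.39] T [-0.009 -0.012 -0.024] gap -0.002 grip 0.0 q6 -1.11
to go tool xyz [-0.0008  0.      0.0717] az -0.0
hub in tool [29.3 67.9] theta -93.5 Ftool [ 0.72 -0.14 -0.39] torque cw on capstan -0.078 w/o ft -0.053
```

View pics/w5.png

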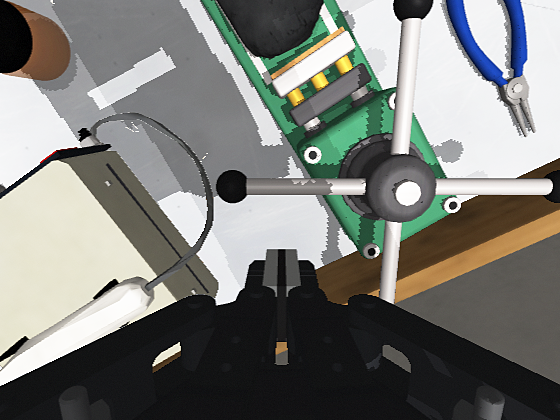

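The spoke is level in the view at row 187, columns 245–370, with the fingers 14 mm behind it. Descending.

```bash
python3 -m handwheel '[[[0,0,0],[-0.001,0,0.02],0],[[0,0,0],[0,0,0.02],0],[[0,0,0],[0,0,0.02],0],[[0,0,0],[0,0,0.0117],0],[[0,0,0],[0,0,0],0],[[0,0,0],[0.004,0,0],0],[[0,0,0],[0.004,0,0],0],[[0,0,0],[0,0,0],0]]'; python3 st.py
```

```text
time_s: 12.58
ee_pos: [0.5761, 0.0635, 0.2545]
tool_rot: [0.728, 3.056, 0.0]
force: [0.0, -0.2, 0.4]
finger_gap: -0.002
grasp_force: 0.0
t 12.57 pos [0.5761 0.0635 0.2545] yawY 63.21 tilt 0.03 F [ 0.01 -0.18  0.41] T [ 0.045 -0.018  0.025] gap -0.002 grip 0.0 q6 -1.11
hub in tool [22.5 67.8] theta -98.4 Ftool [-0.09 -0.16 -0.41] torque cw on capstan 0.027 w/o ft 0.002
```

```bash
python3 -m handwheel '[[[0,0,0],[0.002,0,0],0],[[0,0,0],[0.002,0,0],0],[[0,0,0],[0.002,0,0],0]]'; python3 st.py;python3 -m handwheel '[[[0,0,0],[0.002,0,0],0],[[0,0,0],[0.002,0,0],0]]'; python3 st.py
```

```text
time_s: 12.95
ee_pos: [0.5714, 0.0657, 0.2541]
tool_rot: [0.727, 3.054, 0.0]
force: [4.7, -4.9, -3.1]
finger_gap: 0.0
grasp_force: 3.5
t 12.95 pos [0.5714 0.0657 0.2541] yawY 63.21 tilt 0.13 F [ 4.73 -4.88 -3.12] T [-0.849 -0.834  0.013] gap 0.0 grip 3.4595543146133423 q6 -1.1
hub in tool [17.3 67.8] theta -102.5 Ftool [-6.42 -2.22  3.13] torque cw on capstan 0.41 w/o ft 0.397
time_s: 13.2
ee_pos: [0.5681, 0.0673, 0.2542]
tool_rot: [0.728, 3.053, 0.0]
force: [5.7, -4.6, -2.2]
finger_gap: 0.003
grasp_force: 3.6
t 13.2 pos [0.5681 0.0673 0.2542] yawY 63.2 tilt 0.16 F [ 5.67 -4.63 -2.15] T [-0.862 -0.865 -0.083] gap 0.003 grip 3.637935114093125 q6 -1.1
hub in tool [13.7 67.9] theta -105.4 Ftool [-7.15 -1.58  2.17] torque cw on capstan 0.382 w/o ft 0.464
```

```bash
python3 -m handwheel '[[[0,0,0.05],[0.0034,-0.0006,0],0],[[0,0,0.05],[0.0034,-0.0006,0],0],[[0,0,0.05],[0.0034,-0.0006,0],0],[[0,0,0.05],[0.0034,-0.0006,0],0],[[0,0,0.05],[0.0034,-0.0006,0],0],[[0,0,0.05],[0.0034,-0.0006,0],0],[[0,0,0.05],[0.0034,-0.0006,0],0],[[0,0,0.05],[0.0034,-0.0006,0],0]]'; python3 st.py
```

```text
time_s: 14.2
ee_pos: [0.5437, 0.0799, 0.2542]
tool_rot: [1.322, 2.846, 0.002]
force: [6.9, -3.2, -4.1]
finger_gap: 0.001
grasp_force: 3.4
t 14.2 pos [0.5437 0.0799 0.2542] yawY 40.17 tilt 0.2 F [ 6.86 -3.21 -4.08] T [-0.637 -1.112 -0.065] gap 0.001 grip 3.419035244733095 q6 -0.68
hub in tool [13.8 67.7] theta -128.3 Ftool [-6.87  3.16  4.1 ] torque cw on capstan 0.445 w/o ft 0.509
```

```bash
python3 -m handwheel '[[[0,0,0.06],[0.0041,-0.0007,0],0],[[0,0,0.06],[0.0041,-0.0007,0],0],[[0,0,0.06],[0.0041,-0.0007,0],0],[[0,0,0.06],[0.0041,-0.0007,0],0],[[0,0,0.06],[0.0041,-0.0007,0],0],[[0,0,0.06],[0.0041,-0.0007,0],0],[[0,0,0.06],[0.0041,-0.0007,0],0],[[0,0,0.06],[0.0041,-0.0007,0],0],[[0,0,0.06],[0.0041,-0.0007,0],0],[[0,0,0.06],[0.0041,-0.0007,0],0],[[0,0,0.06],[0.0041,-0.0007,0],0],[[0,0,0.06],[0.0041,-0.0007,0],0]]'; python3 st.py; python3 -m handwheel '[[[0,0,0.06],[0.0041,-0.0007,0],0],[[0,0,0.06],[0.0041,-0.0007,0],0],[[0,0,0.06],[0.0041,-0.0007,0],0],[[0,0,0.06],[0.0041,-0.0007,0],0],[[0,0,0.06],[0.0041,-0.0007,0],0],[[0,0,0.06],[0.0041,-0.0007,0],0],[[0,0,0.06],[0.0041,-0.0007,0],0],[[0,0,0.06],[0.0041,-0.0007,0],0]]'; python3 st.py
```

```text
time_s: 15.7
ee_pos: [0.5183, 0.1216, 0.2543]
tool_rot: [2.241, 2.199, 0.002]
force: [3.7, -6.3, 1.0]
finger_gap: 0.003
grasp_force: 3.3
t 15.7 pos [0.5183 0.1216 0.2543] yawY -1.09 tilt 0.14 F [ 3.66 -6.3   0.98] T [-1.081 -0.688 -0.084] gap 0.003 grip 3.2958249002695084 q6 0.13
hub in tool [13.8 67.9] theta -169.6 Ftool [-6.23  3.79 -0.97] torque cw on capstan 0.391 w/o ft 0.475
time_s: 16.7
ee_pos: [0.5197, 0.1545, 0.2542]
tool_rot: [2.701, 1.604, -0.0]
force: [0.8, -7.6, 2.8]
finger_gap: 0.003
grasp_force: 3.2
t 16.7 pos [0.5197 0.1545 0.2542] yawY -28.59 tilt 0.04 F [ 0.76 -7.58  2.82] T [-1.246 -0.058 -0.049] gap 0.003 grip 3.1986483559012413 q6 0.67
hub in tool [14.1 68.4] theta 163.0 Ftool [-6.29  4.3  -2.82] torque cw on capstan 0.442 w/o ft 0.491
```

```bash
python3 -m handwheel '[[[0,0,0.05],[0.0034,-0.0006,0],0],[[0,0,0.05],[0.0034,-0.0006,0],0],[[0,0,0.05],[0.0034,-0.0006,0],0],[[0,0,0.05],[0.0034,-0.0006,0],0],[[0,0,0.05],[0.0034,-0.0006,0],0],[[0,0,0.05],[0.0034,-0.0006,0],0]]'; python3 st.py;  python3 -m handwheel '[[[0,0,0.05],[0.0034,-0.0006,0],0],[[0,0,0.05],[0.0034,-0.0006,0],0],[[0,0,0.05],[0.0034,-0.0006,0],0],[[0,0,0.05],[0.0034,-0.0006,0],0]]'; python3 st.py
python3 - <<'E'
from h import *
f,P,ok,c=cloud("top");save("pics/t6.png",cv2.resize(f[150:320,190:320],None,fx=3.5,fy=3.5,interpolation=cv2.INTER_CUBIC))
E
```

```text
time_s: 17.45
ee_pos: [0.5282, 0.1731, 0.2541]
tool_rot: [2.91, 1.183, -0.003]
force: [-3.0, -6.6, 3.7]
finger_gap: -0.001
grasp_force: 3.2
t 17.45 pos [0.5282 0.1731 0.2541] yawY -45.75 tilt 0.1 F [-3.   -6.59  3.68] T [-0.875  0.408 -0.015] gap -0.001 grip 3.176126182079315 q6 1.0
hub in tool [14.5 68.6] theta 146.2 Ftool [-6.75  2.62 -3.67] torque cw on capstan 0.486 w/o ft 0.501
time_s: 17.95
ee_pos: [0.5368, 0.1838, 0.254]
tool_rot: [3.014, 0.887, -0.004]
force: [-4.5, -3.6, 4.6]
finger_gap: 0.002
grasp_force: 3.2
t 17.95 pos [0.5368 0.1838 0.254 ] yawY -57.21 tilt 0.14 F [-4.53 -3.59  4.64] T [-0.556  0.811  0.001] gap 0.002 grip 3.2031774893403053 q6 1.21
hub in tool [14.8 68.7] theta 135.0 Ftool [-5.76  0.56 -4.63] torque cw on capstan 0.404 w/o ft 0.404
```

View pics/t6.png

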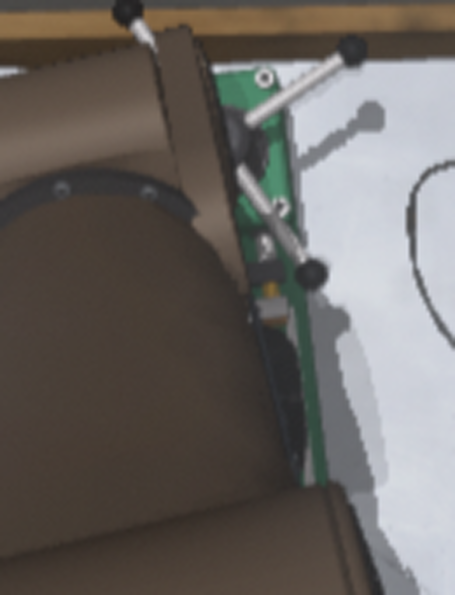

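The jaw is now near the block and the torque is still plain friction (about 0.45 N m). To keep clear of the joint 6 limit I'll back off, lift, swing back 90° about the hub and take the next spoke.

```bash
python3 -m handwheel '[[[0,0,0],[-0.007,0,0],0],[[0,0,0],[-0.007,0,0],0],[[0,0,0],[0,0,-0.02],0],[[0,0,0],[0,0,-0.03],0],[[0,0,0],[0,0,-0.025],0],[[0,0,0],[0,0,0],0],[[0,0,-0.1745],[-0.0115,0.0061,0],0],[[0,0,-0.1745],[-0.0115,0.0061,0],0],[[0,0,-0.1745],[-0.0115,0.0061,0],0],[[0,0,-0.1745],[-0.0115,0.0061,0],0],[[0,0,-0.1745],[-0.0115,0.0061,0],0],[[0,0,-0.1745],[-0.0115,0.0061,0],0],[[0,0,-0.1745],[-0.0115,0.0061,0],0],[[0,0,-0.1745],[-0.0115,0.0061,0],0],[[0,0,-0.1745],[-0.0115,0.0061,0],0],[[0,0,0],[0,0,0],0],[[0,0,0],[0,0,0],0]]'; python3 st.py
python3 - <<'E'
from h import *
f,P,ok,c=cloud("wrist");save("pics/w7.png",f)
E
```

```text
time_s: 20.12
ee_pos: [0.545, 0.0729, 0.3284]
tool_rot: [-1.507, -2.755, 0.001]
force: [0.1, -0.4, 0.1]
finger_gap: -0.002
grasp_force: 0.0
t 20.12 pos [0.545  0.0729 0.3284] yawY 32.63 tilt 0.06 F [ 0.05 -0.42  0.08] T [-0.028 -0.004  0.025] gap -0.002 grip 0.0 q6 -0.56
hub in tool [29.2 68. ] theta -124.1 Ftool [-0.39 -0.18 -0.08] torque cw on capstan 0.045 w/o ft 0.021
```

View pics/w7.png

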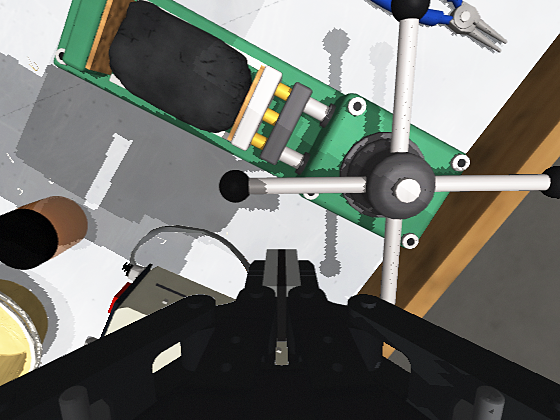

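The next spoke is level at row 186, with the same offset as before. The block lies between the jaws: its near end is at about column 248 and the jaw face at about column 250. Descending and continuing.

```bash
python3 -m handwheel '[[[0,0,0],[0,0,0.02],0],[[0,0,0],[0,0,0.02],0],[[0,0,0],[0,0,0.02],0],[[0,0,0],[0,0,0.014],0],[[0,0,0],[0.004,0,0],0],[[0,0,0],[0.004,0,0],0],[[0,0,0],[0.002,0,0],0],[[0,0,0],[0.002,0,0],0],[[0,0,0],[0.002,0,0],0]]'; python3 st.py; python3 -m handwheel '[[[0,0,0.02],[0.0014,-0.0003,0],0],[[0,0,0.02],[0.0014,-0.0003,0],0],[[0,0,0.02],[0.0014,-0.0003,0],0],[[0,0,0.02],[0.0014,-0.0003,0],0]]'; python3 st.py
```

```text
time_s: 21.3
ee_pos: [0.5382, 0.0841, 0.2556]
tool_rot: [1.501, 2.757, 0.0]
force: [1.3, -7.1, 2.2]
finger_gap: -0.001
grasp_force: 3.5
t 21.3 pos [0.5382 0.0841 0.2556] yawY 32.87 tilt 0.12 F [ 1.28 -7.06  2.18] T [-1.164e+00 -1.900e-01 -1.000e-03] gap -0.001 grip 3.5275710001587868 q6 -0.54
hub in tool [15.8 67.7] theta -134.0 Ftool [-6.62 -2.76 -2.17] torque cw on capstan 0.404 w/o ft 0.405
time_s: 21.8
ee_pos: [0.5343, 0.0882, 0.2556]
tool_rot: [1.612, 2.694, 0.001]
force: [2.3, -7.1, 0.9]
finger_gap: 0.001
grasp_force: 3.5
t 21.8 pos [0.5343 0.0882 0.2556] yawY 28.23 tilt 0.12 F [ 2.3  -7.07  0.89] T [-1.092 -0.391 -0.01 ] gap 0.001 grip 3.4548144042491913 q6 -0.45
hub in tool [15.8 67.7] theta -138.6 Ftool [-7.31 -1.32 -0.88] torque cw on capstan 0.464 w/o ft 0.474
```

```bash
for i in 1 2 3; do python3 -m handwheel '[[[0,0,0.03],[0.002,-0.0004,0],0],[[0,0,0.03],[0.002,-0.0004,0],0],[[0,0,0.03],[0.002,-0.0004,0],0],[[0,0,0.03],[0.002,-0.0004,0],0]]' >/dev/null; python3 st.py; done
```

```text
t 22.3 pos [0.5294 0.0947 0.2556] yawY 21.33 tilt 0.11 F [ 2.13 -5.81  1.72] T [-1.042 -0.289  0.006] gap -0.003 grip 3.4025615081191063 q6 -0.32
hub in tool [15.9 67.5] theta -145.4 Ftool [-6.19 -0.13 -1.72] torque cw on capstan 0.421 w/o ft 0.415
t 22.8 pos [0.5253 0.1018 0.2556] yawY 14.46 tilt 0.1 F [ 1.67 -7.1   2.12] T [-1.034 -0.297 -0.004] gap 0.001 grip 3.36624126881361 q6 -0.18
hub in tool [16.  67.4] theta -152.2 Ftool [-7.29 -0.15 -2.11] torque cw on capstan 0.484 w/o ft 0.488
t 23.3 pos [0.522  0.1093 0.2555] yawY 7.59 tilt 0.09 F [ 1.16 -7.24  2.33] T [-1.087 -0.127  0.021] gap 0.003 grip 3.3331895247101784 q6 -0.05
hub in tool [16.  67.2] theta -159.0 Ftool [-7.34  0.2  -2.32] torque cw on capstan 0.517 w/o ft 0.496
```

```bash
for i in 1 2; do python3 -m handwheel '[[[0,0,0.03],[0.002,-0.0004,0],0],[[0,0,0.03],[0.002,-0.0004,0],0],[[0,0,0.03],[0.002,-0.0004,0],0],[[0,0,0.03],[0.002,-0.0004,0],0]]' >/dev/null; python3 st.py; done
```

```text
t 23.8 pos [0.5196 0.1171 0.2555] yawY 0.71 tilt 0.07 F [ 1.5  -7.01  2.13] T [-1.089 -0.124 -0.017] gap -0.003 grip 3.305039070546627 q6 0.09
hub in tool [16.1 67.1] theta -165.8 Ftool [-7.03  1.42 -2.12] torque cw on capstan 0.478 w/o ft 0.495
t 24.3 pos [0.5182 0.1252 0.2555] yawY -6.16 tilt 0.06 F [-0.44 -5.39  3.03] T [-1.003  0.009 -0.029] gap -0.002 grip 3.281441666185856 q6 0.22
hub in tool [16.2 67. ] theta -172.6 Ftool [-5.41  0.15 -3.02] torque cw on capstan 0.336 w/o ft 0.365
```

```bash
cat >> st.py <<'E'
tt=M.T@s["ft_torque"];print("   cap",round(2.80+np.radians(28.23-yaw),3),"Ttool",tt.round(3),"torqT",round(abs(tt[1])*.418,3))
E
for i in 1 2; do python3 -m handwheel '[[[0,0,0.03],[0.002,-0.0004,0],0],[[0,0,0.03],[0.002,-0.0004,0],0],[[0,0,0.03],[0.002,-0.0004,0],0]]' >/dev/null; python3 st.py; done
```

```text
t 24.68 pos [0.5177 0.1313 0.2555] yawY -11.31 tilt 0.04 F [-1.31 -7.53  3.27] T [-1.002  0.184 -0.028] gap 0.004 grip 3.3149372041225433 q6 0.32
hub in tool [16.2 66.9] theta -177.7 Ftool [-7.65  0.19 -3.27] torque cw on capstan 0.486 w/o ft 0.515
   cap 3.49 Ttool [-0.016 -1.018  0.028] torqT 0.426
t 25.05 pos [0.5178 0.1374 0.2555] yawY -16.47 tilt 0.04 F [-0.33 -6.54  3.97] T [-0.986  0.287  0.022] gap -0.001 grip 3.4489377960562706 q6 0.42
hub in tool [16.3 66.8] theta 177.2 Ftool [-6.36  1.54 -3.97] torque cw on capstan 0.472 w/o ft 0.45
   cap 3.58 Ttool [-0.005 -1.027 -0.022] torqT 0.429
```

```bash
for i in 1 2; do python3 -m handwheel '[[[0,0,0.03],[0.002,-0.0004,0],0],[[0,0,0.03],[0.002,-0.0004,0],0],[[0,0,0.03],[0.002,-0.0004,0],0]]' >/dev/null; python3 st.py; done
```

```text
t 25.43 pos [0.5184 0.1435 0.2555] yawY -21.63 tilt 0.05 F [-3.02 -6.38  4.79] T [-1.033  0.374 -0.041] gap 0.004 grip 3.614361248910427 q6 0.53
hub in tool [16.4 66.8] theta 172.2 Ftool [-7.05 -0.46 -4.78] torque cw on capstan 0.422 w/o ft 0.463
   cap 3.67 Ttool [-0.033 -1.098  0.041] torqT 0.459
t 25.8 pos [0.5195 0.1494 0.2554] yawY -26.78 tilt 0.07 F [-3.92 -8.32  4.7 ] T [-1.044  0.527  0.028] gap 0.004 grip 3.804347924888134 q6 0.63
hub in tool [16.5 66.7] theta 167.1 Ftool [-9.2   0.25 -4.69] torque cw on capstan 0.645 w/o ft 0.617
   cap 3.76 Ttool [ 0.    -1.169 -0.027] torqT 0.489
```

```bash
for i in 1 2; do python3 -m handwheel '[[[0,0,0.03],[0.002,-0.0004,0],0],[[0,0,0.03],[0.002,-0.0004,0],0],[[0,0,0.03],[0.002,-0.0004,0],0]]' >/dev/null; python3 st.py; done
```

```text
t 26.18 pos [0.5212 0.1553 0.2554] yawY -31.94 tilt 0.1 F [-4.96 -5.25  6.38] T [-0.966  0.764  0.013] gap 0.003 grip 4.0090882033109665 q6 0.73
hub in tool [16.5 66.6] theta 162.0 Ftool [-7.09 -1.44 -6.37] torque cw on capstan 0.461 w/o ft 0.448
   cap 3.85 Ttool [ 0.138 -1.224 -0.012] torqT 0.512
t 26.55 pos [0.5233 0.161  0.2553] yawY -37.09 tilt 0.14 F [-6.22 -6.09  5.53] T [-0.951  0.928  0.03 ] gap -0.002 grip 4.218560010194778 q6 0.83
hub in tool [16.7 66.6] theta 157.0 Ftool [-8.62 -1.29 -5.51] torque cw on capstan 0.582 w/o ft 0.552
   cap 3.94 Ttool [ 0.167 -1.318 -0.029] torqT 0.551
```

```bash
for i in 1 2; do python3 -m handwheel '[[[0,0,0.03],[0.002,-0.0004,0],0],[[0,0,0.03],[0.002,-0.0004,0],0],[[0,0,0.03],[0.002,-0.0004,0],0],[[0,0,0.03],[0.002,-0.0004,0],0]]' >/dev/null; python3 st.py; done
```

```text
t 27.05 pos [0.5269 0.1682 0.2553] yawY -43.97 tilt 0.19 F [-7.69 -5.13  7.36] T [-0.797  1.223  0.063] gap -0.0 grip 4.527480807155371 q6 0.96
hub in tool [16.8 66.6] theta 150.2 Ftool [-9.05 -1.99 -7.33] torque cw on capstan 0.631 w/o ft 0.568
   cap 4.06 Ttool [ 0.327 -1.423 -0.062] torqT 0.595
t 27.55 pos [0.5314 0.1749 0.2551] yawY -50.84 tilt 0.24 F [-9.73 -4.37  5.69] T [-0.547  1.473  0.091] gap 0.001 grip 4.8421646654605865 q6 1.09
hub in tool [16.9 66.5] theta 143.5 Ftool [-10.33  -2.76  -5.64] torque cw on capstan 0.729 w/o ft 0.638
   cap 4.18 Ttool [ 0.506 -1.487 -0.09 ] torqT 0.622
```

Both estimates put the squeeze inside the 30–85 N band: about 57 N from the angle past contact and about 40 N from the torque rise. Backing away now.

```bash
python3 -m handwheel '[[[0,0,0],[-0.002,0,0],0],[[0,0,0],[-0.006,0,0],0],[[0,0,0],[-0.006,0,0],0],[[0,0,0],[0,0,-0.02],0],[[0,0,0],[0,0,-0.03],0],[[0,0,0],[0,0,-0.04],0],[[0,0,0],[0,0,-0.04],0],[[0,0,0],[0,-0.03,0],0],[[0,0,0],[0,-0.04,0],0],[[0,0,0],[0,-0.04,0],0],[[0,0,0],[0,-0.03,0],0],[[0,0,0],[0,0,0],0],[[0,0,0],[0,0,0],0]]'; python3 st.py
python3 - <<'E'
from h import *
f,P,ok,c=cloud("top")
for (u,v) in [(252,189)]:
    Z=P[...,2];d=P[...,:2]-[.5865,.1341];r=np.hypot(*np.moveaxis(d,-1,0))
    m=ok&(abs(r-.098)<.012)&(Z>.09)&(Z<.112)&(f.max(2)<70);a=np.degrees(np.arctan2(d[...,1],d[...,0]))[m]
    n,l=cv2.connectedComponents(m.astype(np.uint8))
    for i in range(1,n):
        if (l==i).sum()>15: q=d[l==i].mean(0);print((l==i).sum(),np.degrees(np.arctan2(q[1],q[0])))
save("pics/t8.png",cv2.resize(f[140:320,160:360],None,fx=3.3,fy=3.3,interpolation=cv2.INTER_CUBIC))
E
```

```text
time_s: 29.18
ee_pos: [0.4335, 0.2745, 0.3851]
tool_rot: [2.959, 1.054, 0.001]
force: [0.6, 0.2, 1.0]
finger_gap: -0.002
grasp_force: 0.0
t 29.18 pos [0.4335 0.2745 0.3851] yawY -50.78 tilt 0.02 F [0.61 0.2  0.97] T [0.016 0.029 0.011] gap -0.002 grip 0.0 q6 1.32
hub in tool [ 29.8 205.5] theta 137.5 Ftool [ 0.6   0.23 -0.97] torque cw on capstan -0.105 w/o ft -0.116
   cap 4.179 Ttool [ 0.031 -0.013 -0.011] torqT 0.005
59 41.802254472097594
63 -48.065283308478776
43 131.73139438582578
44 -138.18056786460883
```

View pics/t8.png

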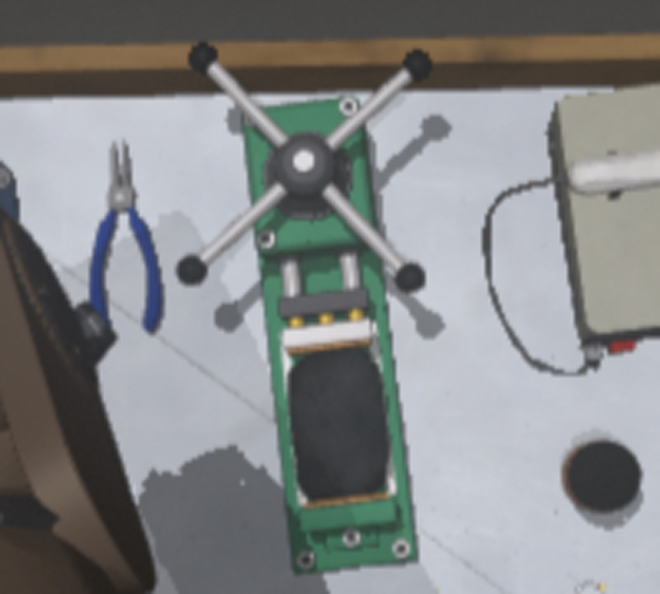

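The block sits square between both cork faces, the jar is untouched, and the hand is clear of everything. The balls show the capstan turned about 3.52 rad, which agrees with the squeeze estimate to within about 0.1 rad. Handing in.

```bash
python3 -c "
from rig import env
print(env.hand_in())"
```

```text
the job is handed in; nothing more can be done
None
```

The block is clamped flat and square between the jaws, squeezed at an estimated 40–57 N, with the hand clear and the jar untouched; I handed it in at about 29 s, and the hand-in returned no verdict.

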